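# Stand a picture on the copy easel and take its photograph

### The arm

A 6-joint arm with a two-finger parallel gripper is mounted at the origin on the work surface. World frame = base frame: x ahead of the robot, y to its left, z up, the work surface at z = 0. Lengths are in m, angles in rad, forces in N, time in s.
With the tool pointing down it reaches from about 0.35 to 0.975 m from the base axis. Payload 4.9 kg.
Tool frame: the origin (TCP) lies at the very end of the fingers, on their centre line; the grasp point (between the pads) lies ctrl.hold_point_z behind it (ctrl.hold_point_z is the distance from the TCP to the grasp point, in m); z points along the fingers, y is the line along which they close (so a half turn about z gives the same grasp; the last joint's range is limited). The gripper opens to 85 mm and grips with 20 to 120 N. Pads are 22 mm wide; open, the fingers measure 114 mm over their backs; the gripper's body (76 mm by 85 mm) begins 54 mm behind the grasp point. The pads swing forward as they close: fully open they stand 13 mm farther back than shut.
Start: joints at [1.095, 0.053, 1.613, -0, 1.476, -0.119], TCP at [0.218, 0.586, 0.231] pointing down, gripper open.
Joint ranges: [-3.01, 3.01], [-1.01, 2.22], [0.06, 2.58], [-1.02, 4.17], [0.09, 2.62], [-3.14, 3.14]. Speed limits (rad/s): [2.57, 2.57, 3.14, 3.14, 3.14, 3.14].

### API

Orientations are given as a rotation vector (axis times angle).
In Python, from station import ctrl gives the robot as it stands. The module is installed in compiled form; this text tells all that it offers.
- The arm moves only by the tool jog_arm, never from a script. Its argument "deltas" is a list of rows, each a list of 3 entries, a list of its own where there are three numbers: the closure, from -1 (fully open) to 1 (shut), then the shift along the world's x, y, z scaled (see below), then the turn, a rotation vector about the world's x, y, z scaled (see below). A call has 1 to 12 rows; each row is the pose to reach, as a shift and turn from the pose commanded when the call began, turning the shorter way round; what a row does not reach only later rows make up. The controller multiplies each number of a shift by 0.4 m and each number of a turn by 180 degrees. A row lasts 1/12 s, in which the tool goes at most 41.7 mm and 7.16 degrees, less where a joint would pass 70% of its speed; a pose out of reach is approached as far as the arm can. A call with a number of a shift or a turn outside -1 to 1 is refused whole. A call with a gripper value outside its range is refused whole. The fingers move at their own pace and stop on an object; "squeeze" is the grip in N (left out, the last holds). Time passes only in rows, so rows that repeat a pose let the fingers close. It gives the time, the measured TCP pose, the force, the opening and the grip force at its end, in the units of the state.
- ctrl.get_obs(): the state, without advancing time (a new reading comes with each control period).
- ctrl.get_image(name): name is "scene" or "top" or "wrist"; returns the picture (480x640x3 uint8, red, green, blue); there is no depth.
- ctrl.get_calibration(name): a dict with "K" (3x3 intrinsics, pixels), "dist_coeffs" ([k1, k2, p1, p2, k3] as OpenCV has them; the pictures are not rectified), "extrinsics" (4x4, takes a point from world to camera coordinates). Camera axes: x right, y down, z forward; pixel columns grow to the right and rows downward; lengths in m; the calibration is good to about 2 mm. A picture is of the moment at which its call begins: read the wrist's pose just before it. get_calibration takes no time and is no camera call; for the wrist camera it gives the pose at the moment of the call.
- ctrl.finish_job(): hands the job in; it is judged then, once.
The state is a dict: "t": time; "q": joint angles; "dq": joint speeds; "effort": joint torques, N m; "tool_pos": TCP position; "tool_rot": TCP orientation; "contact_force": force on the tool from outside, world axes, zero at the start; "wrist_torque": the same for the moment, N m; "opening": finger opening in m; "grip_force": force on a finger pad.
Only numpy, scipy, OpenCV 4.12 (cv2) and the standard library are available. Lean on these libraries where they do the work, as an engineer would, in place of code of your own. Each camera call takes 0.05 s, during which the arm holds its last target. There are 200 camera calls.

### The job

Take the tall, portrait-shaped picture out of the drying rack and stand it on the little table easel for copying: bottom edge on the narrow ledge, centred, leaning back flat against both uprights with its painted side facing out to the front, set down rather than dropped. Then take the photograph by pressing the pedal of the shutter foot switch right down to its stop for a moment and letting it come up again. Leave the other pictures in the rack, and do not disturb the jar and the tape roll beyond the easel.

Things in the scene. Friction and masses are not known exactly. Their poses are not given: they have to be found in the camera images.
- tall_picture: the picture to photograph: stretched picture 100 mm wide, 150 tall, 16 thick, 0.2 kg, landscape on the front, wooden stretcher bars behind. The only one in the rack taller than wide; starts upright in any of the three slots. Origin: centre of its lower edge face; x points out of the painted front (front face x = +8 mm, back -8), y along its width, z up (top edge at 150 mm)
- tall_picture_front (a point): centre of the painted front face of the tall picture (axes as the picture)
- square_picture: another picture, 100 mm wide, 100 mm tall, 16 mm thick, stays in the rack; origin and axes as for the tall one
- wide_picture: another picture, 140 mm wide, 90 mm tall, 16 mm thick, stays in the rack; origin and axes as for the tall one
- rack: wooden drying rack, fixed, left or right of the easel: 210 (x) by 130 (y) mm, board 15 mm thick; three slots along y at x = -68, 0, +68 mm, each 20 mm wide between 6 mm slats that rise to z = 55 mm; pictures stand in them on the board (z = 15 mm), painted sides towards +x. Origin: centre of the underside
- easel: wooden table easel, fixed, 150 mm deep, 140 wide, 175 tall; origin at bench level below the inner edge of the ledge; front is +x (away from the robot, towards the camera on the far edge), y along the ledge, z up. It leans back towards -x by 0.30 rad
- easel_rest: easel's tilted ledge and uprights. Origin 80 mm above the bench, mid-line where ledge top meets the uprights' front faces; z up along the uprights (0.30 rad back from vertical), x to the front, y along the ledge. Ledge 140 mm long, x = 0 to 23 mm, no lip. Uprights 14 mm wide at y = +-30, 95 tall, faces at x = 0. A well-placed picture has its origin at (8, 0, 0) mm, axes along these
- switch: base of the shutter foot switch, fixed to the bench: dark steel plate 130 (x) by 85 (y) mm, 12 mm thick, hinge at its +x end (x = 48 mm, z = 28 mm), pedal's free end towards -x. Origin: centre of the underside. It stands on the side of the easel where the rack is not
- pedal_pad (a point): the point to press on the pedal: on top of the grey tread plate (62 mm wide, 106 long, dark rubber ribs near the free end), mid-width, 85 mm from the hinge, 21 mm from the free end; about 49 mm above the bench when up, 17 mm lower at the stop
- pedal (a joint): angle of the pedal in rad: 0 up (at rest), 0.20 at its bottom stop; a spring lifts it, about 3 N to start and 9 N at the stop when pressed at the pad
- varnish_jar: brown glass jar, 64 mm across, 85 mm tall, beyond the easel; origin centre of underside
- tape: roll of brown tape lying flat, 90 mm across, 24 mm high, beyond the easel; origin centre of underside
Not all that is in view belongs to the job. Leave any yellow look-alike of the tall_picture alone. Several things look just like the switch: the one meant starts farthest from the robot's base.

How it is judged:
By the outcome, as a careful person would: the job done as asked, in the order asked, and still so for the second after the job is handed in, with the robot touching nothing.
It also fails if it takes over 51 s, if anything falls off the work surface, if the arm or the gripper's body presses on something with over 40 N, if the wrist force passes 120 N, or if a joint passes its speed limit or range.

## Working session

There is one attempt and no reset: what is moved stays moved. The work goes in short steps, Python scripts to look and compute and a tool call to move; the robot and the scene stay as the last step left them, time stands still between calls to the robot, and variables do not carry over. Pictures are saved under pics/ and viewed, at most 12 in all, crops included, and the job is handed in when it is done.

Besides the shell and the picture viewer there is one more tool, called after "Call:" as name([rows], argument=value, ...), one row to a line, values as JSON. jog_arm: Moves the arm, as the interface text tells. Its arguments: {"type":"object","properties":{"deltas":{"type":"array","items":{"type":"array"}},"squeeze":{"type":"number"}},"required":["deltas"]}

```bash
mkdir -p pics; cat > h.py <<'E'
import numpy as np, cv2
from station import ctrl
def save(n,f,crop=None,s=1):
    im=ctrl.get_image(n)
    cv2.imwrite('pics/raw_'+f,im[:,:,::-1])
    if crop: im=im[crop[1]:crop[3],crop[0]:crop[2]]
    cv2.imwrite('pics/'+f,cv2.resize(im,None,fx=s,fy=s,interpolation=cv2.INTER_CUBIC)[:,:,::-1])
def ray(n,uv,c=None):
    c=c or ctrl.get_calibration(n); E=np.array(c['extrinsics'])
    p=cv2.undistortPoints(np.array([[uv]],float),np.array(c['K']),np.array(c['dist_coeffs']))[0,0]
    R=E[:3,:3]; return -R.T@E[:3,3], R.T@np.array([p[0],p[1],1.])
def atz(n,uv,z):
    o,d=ray(n,uv); return o+d*(z-o[2])/d[2]
def proj(n,P):
    c=ctrl.get_calibration(n);E=np.array(c['extrinsics'])
    return cv2.projectPoints(np.array(P,float).reshape(-1,3),cv2.Rodrigues(E[:3,:3])[0],E[:3,3],np.array(c['K']),np.array(c['dist_coeffs']))[0][:,0]
E
python3 - <<'E'
from h import *
save('scene','s1.png'); save('top','t1.png')
for n in('scene','top'):
    o,d=ray(n,(320,240));print(n,o,d)
o=ctrl.get_obs();print({k:np.round(v,3) for k,v in o.items()},ctrl.hold_point_z)
E
```

```text
scene [0.93905171 0.27709532 0.80991922] [-0.46961737 -0.31816145 -0.82361389]
top [ 0.42859401 -0.014722    0.97599645] [ 0.11082556  0.01632073 -0.99372317]
{'t': np.float64(0.1), 'q': array([ 1.095,  0.053,  1.614,  0.   ,  1.476, -0.119]), 'dq': array([ 0.001, -0.001, -0.004, -0.001, -0.   ,  0.001]), 'effort': array([ 0.0000e+00, -3.9490e+01, -3.7137e+01, -0.0000e+00,  4.0000e-03,
        0.0000e+00]), 'tool_pos': array([0.218, 0.585, 0.23 ]), 'tool_rot': array([-5.570e-01, -3.091e+00,  3.000e-03]), 'contact_force': array([-0.748,  1.108,  0.005]), 'wrist_torque': array([-0.001, -0.082,  0.037]), 'grip_force': np.float64(0.0), 'opening': np.float64(0.085)} 0.0187
```

View pics/s1.png

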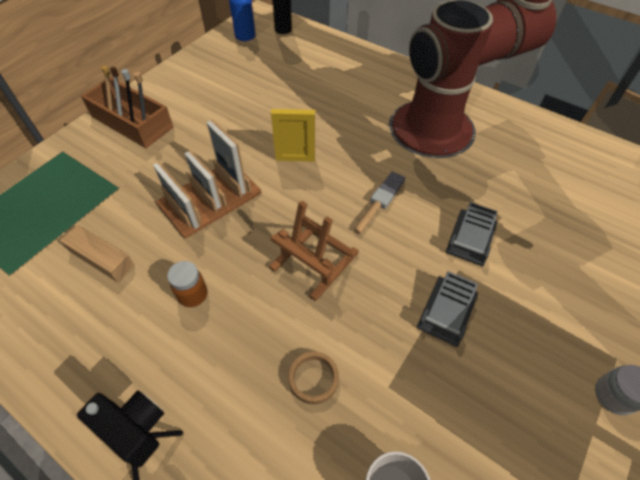

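View pics/t1.png

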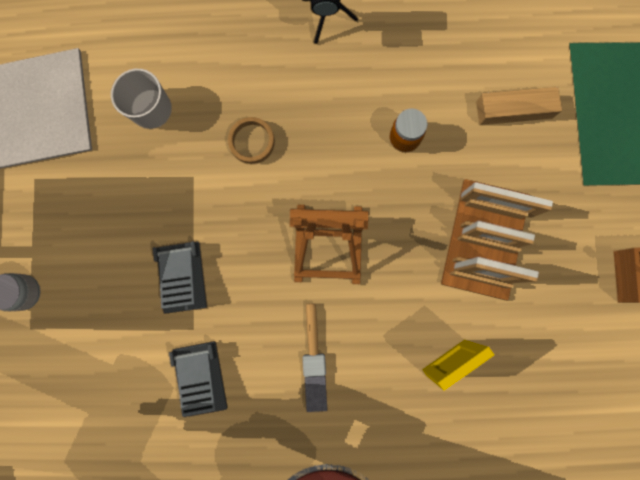

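The rack stands on the robot's right and its three canvases are at scene (229,160), (203,182) and (176,197). The one at (229,160) looks tallest. The yellow upright thing at scene (294,135) is the look-alike to leave alone. There are two foot switches, at top (180,277) and (197,378), and the first is farther from the base. I'll confirm both in an enlarged crop.

```bash
python3 - <<'E'
from h import *
a=cv2.imread('pics/raw_s1.png');b=cv2.imread('pics/raw_t1.png')
r=lambda i,x,y,w,h,s:cv2.resize(i[y:y+h,x:x+w],None,fx=s,fy=s,interpolation=cv2.INTER_CUBIC)
m=np.vstack([np.hstack([r(a,150,110,133,100,3),r(b,430,170,133,100,3)][:2])[:300], np.hstack([r(a,260,190,133,100,3),r(b,270,195,133,100,3)])])
cv2.imwrite('pics/m1.png',m);print(m.shape)
c=ctrl.get_calibration('top')
for s in[(180,277),(197,378)]:
    p=atz('top',s,.03);print(p,np.hypot(*p[:2]))
for s in [(330,220),(500,240)]: print(atz('top',s,0.08))
E
```

```text
(600, 798, 3)
[0.47212457 0.26602729 0.03      ] 0.541915241365233
[0.28477354 0.2350711  0.03      ] 0.36926196034328784
[ 0.56385299 -0.01884663  0.08      ]
[ 0.51885411 -0.31983986  0.08      ]
```

View pics/m1.png

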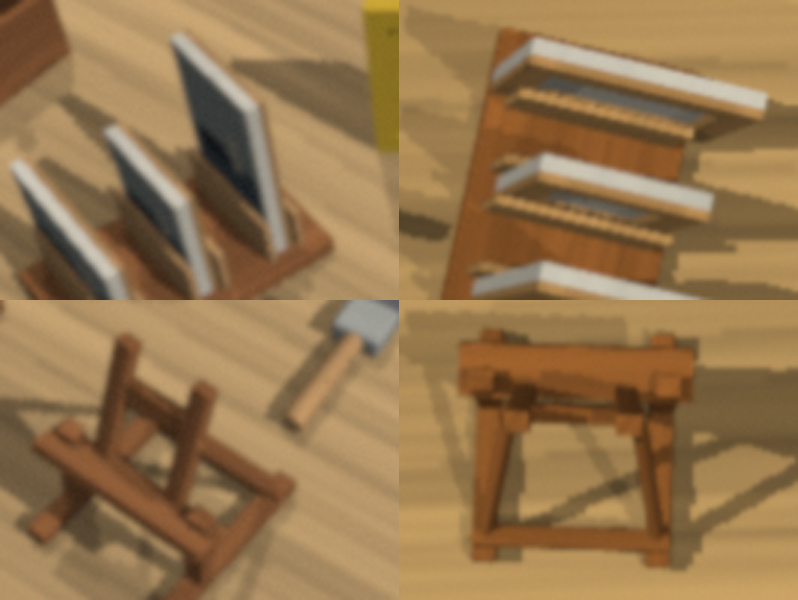

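```bash
python3 - <<'E'
from h import *
a=cv2.imread('pics/raw_s1.png');b=cv2.imread('pics/raw_t1.png')
def r(i,x,y,w=100,h=75,s=4):
    o=cv2.resize(i[y:y+h,x:x+w],None,fx=s,fy=s,interpolation=cv2.INTER_CUBIC)
    for k in range(0,w,20): cv2.line(o,(k*s,0),(k*s,6),(0,0,255),1);cv2.putText(o,str(x+k),(k*s,16),0,.35,(0,0,255))
    for k in range(0,h,20): cv2.line(o,(0,k*s),(6,k*s),(0,0,255),1);cv2.putText(o,str(y+k),(7,k*s+4),0,.35,(0,0,255))
    return o
m=np.vstack([np.hstack([r(b,440,235),r(b,130,240)]),np.hstack([r(b,280,200),r(a,405,265)])])
cv2.imwrite('pics/m2.png',m)
E
```

```text
(no output)
```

View pics/m2.png

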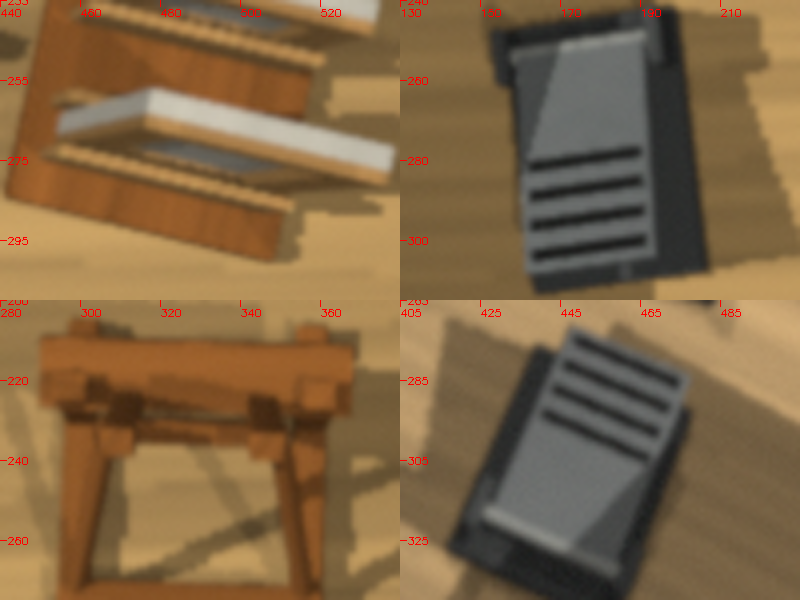

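```bash
cat > fit.py <<'E'
from h import *
from scipy.optimize import least_squares
c3,s3=np.cos(.3),np.sin(.3)
def rest(x,y,z): return (x*c3-z*s3,y,.08+x*s3+z*c3)
def W(p,L):
    L=np.atleast_2d(L);c,s=np.cos(p[2]),np.sin(p[2])
    return np.c_[p[0]+c*L[:,0]-s*L[:,1],p[1]+s*L[:,0]+c*L[:,1],L[:,2]]
def fit(obs,p0):
    f=lambda p:np.concatenate([(proj(n,W(p,l))[0]-uv) for n,l,uv in obs])
    r=least_squares(f,p0,loss='soft_l1',f_scale=1.5);return r.x,np.round(f(r.x).reshape(-1,2),1)
E
cat > go.py <<'E'
from fit import *
h=.165
pic,e=fit([('top',(.008,.05,h),(478,257)),('top',(.008,-.05,h),(538.5,271.5)),('scene',(.008,-.05,h),(207.7,122.7)),('scene',(.008,.05,h),(231.7,147.3)),('scene',(-.008,.05,h),(237.3,145)),('scene',(-.008,-.05,h),(211.7,120.7))],[.5,-.3,0]);print('pic',pic,e.tolist())
rk,e=fit([('top',(.105,.065,.015),(464.5,179.5)),('top',(-.105,.065,.015),(441.5,284)),('top',(-.105,-.065,.015),(508.5,300.5)),('scene',(-.105,.065,.015),(260.7,190.7)),('scene',(.105,.065,.015),(183,232))],[.55,-.3,0]);print('rack',rk,e.tolist(),'slot',W(rk,(-.068,0,0)))
sw,e=fit([('top',(-.065,-.0425,.012),(207.2,307.5)),('top',(-.065,.0425,.012),(163.2,312.8)),('top',(.065,-.0425,.012),(200,242)),('top',(-.0565,.031,.054),(161.8,308)),('top',(-.0565,-.031,.054),(193.8,304)),('scene',(-.0565,.031,.054),(477.5,284.5)),('scene',(-.0565,-.031,.054),(448,272))],[.47,.27,0]);print('sw',sw,e.tolist(),'pad',W(sw,(-.0345,0,.049)))
es,e=fit([('top',rest(.023,.07,0),(290,209.5)),('top',rest(.023,-.07,0),(368.5,211.5)),('top',rest(0,.037,.095),(305.5,232.5)),('top',rest(0,-.037,.095),(352,233)),('scene',rest(.023,-.07,0),(271.7,236.7)),('scene',rest(.023,.07,0),(331.7,271.7))],[.56,-.02,0]);print('easel',es,e.tolist())
np.save('fit.npy',[pic,rk,sw,es])
a=cv2.imread('pics/raw_s1.png');b=cv2.imread('pics/raw_t1.png')
def r(n,i,x,y,w=100,h=75,s=4):
    o=cv2.resize(i[y:y+h,x:x+w],None,fx=s,fy=s,interpolation=cv2.INTER_CUBIC)
    def box(p,X,Y,Z,f=lambda *a:a,col=(0,255,0)):
        P=[W(p,f(a,b,c))[0] for a in X for b in Y for c in Z]
        q=((proj(n,P)-(x,y)+.5)*s).astype(int)
        for i in range(8):
            for k in (1,2,4):
                if not i&k: cv2.line(o,tuple(map(int,q[i])),tuple(map(int,q[i|k])),col,1)
    box(pic,(-.008,.008),(-.05,.05),(.015,.165));box(rk,(-.105,.105),(-.065,.065),(0,.015))
    box(sw,(-.065,.065),(-.0425,.0425),(0,.012))
    box(es,(0,.023),(-.07,.07),(-.001,0),rest);
    for y0 in(-.03,.03): box(es,(-.001,0),(y0-.007,y0+.007),(0,.095),rest,(255,0,255))
    return o
cv2.imwrite('pics/m3.png',np.vstack([np.hstack([r('top',b,440,235),r('scene',a,180,120)]),np.hstack([r('top',b,280,200),r('scene',a,260,200)])]))
E
python3 go.py
```

```text
pic [ 0.4642444  -0.29962465 -0.27408446] [[-0.0, -0.9], [-0.0, -0.4], [-1.2, -0.3], [0.1, 0.2], [0.9, -0.9], [1.2, -1.4]]
rack [ 0.52838797 -0.31711342 -0.27773045] [[1.1, -1.3], [0.1, 0.1], [-0.0, 0.4], [1.1, -1.4], [0.4, 2.9]] slot [[ 0.46299371 -0.29846961  0.        ]]
sw [0.47459228 0.26853022 0.09073804] [[-0.6, -0.0], [-0.5, -0.2], [0.1, -2.0], [-0.8, -0.1], [0.5, 0.0], [0.4, -1.3], [-0.4, -2.4]] pad [[0.44023421 0.26540406 0.049     ]]
easel [ 0.55684847 -0.01643946 -0.03526542] [[-0.6, 1.5], [-0.2, -0.2], [-0.1, 0.7], [-0.3, 0.4], [-0.9, -0.1], [-4.2, 1.7]]
```

View pics/m3.png

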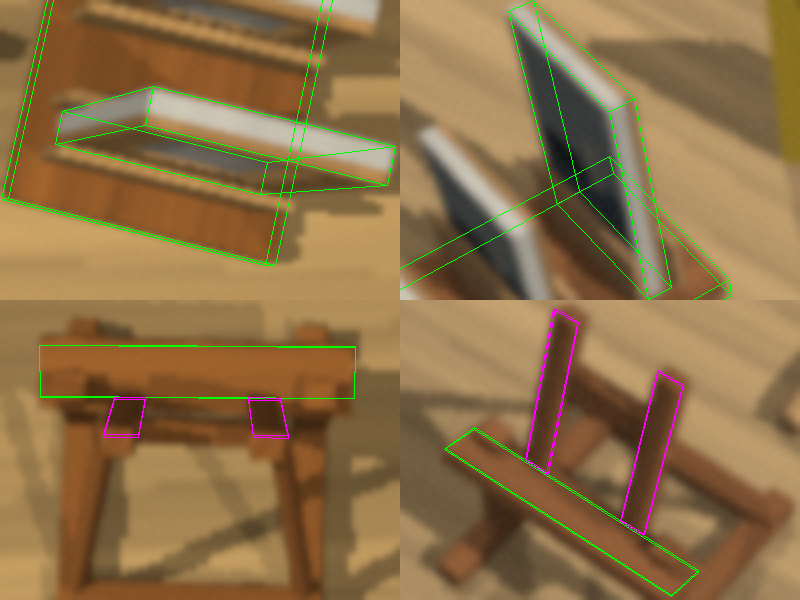

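```bash
cat > mv.py <<'E'
from h import *
from scipy.spatial.transform import Rotation as R
def pose(y,z):
    y=np.array(y,float);z=np.array(z,float);y/=np.linalg.norm(y);z/=np.linalg.norm(z)
    return R.from_matrix(np.c_[np.cross(y,z),y,z])
def delta(p,Rt,p0=None,R0=None):
    o=ctrl.get_obs();p0=o['tool_pos'] if p0 is None else p0;R0=R.from_rotvec(o['tool_rot']) if R0 is None else R0
    d=(Rt*R0.inv()).as_rotvec()
    s=np.asarray(p)-p0
    print('shift',np.round(s/.4,4),'turn',np.round(d/np.pi,4),'mm',np.round(s*1e3,1),'deg',np.degrees(np.linalg.norm(d)).round(1),'rows',max(np.linalg.norm(s)/.0417,np.degrees(np.linalg.norm(d))/7.16).round(1))
E
python3 - <<'E'
from mv import *
R0=R.from_rotvec(ctrl.get_obs()['tool_rot']);print(R0.as_matrix().round(3))
y=-.0353
for s in(1,-1): delta([.46,-.03,.36],pose([s*np.cos(y),s*np.sin(y),0],[0,0,-1]))
y=-.276
for s in(1,-1): delta([.46,-.03,.36],pose([s*np.cos(y),s*np.sin(y),0],[0,0,-1]))
c=ctrl.get_calibration('wrist');E=np.array(c['extrinsics']);o=ctrl.get_obs();cam=-E[:3,:3].T@E[:3,3]
print('cam in tool',R0.inv().apply(cam-o['tool_pos']),R0.inv().apply(E[2,:3]),c['K'])
E
```

```text
[[-0.937  0.349 -0.001]
 [ 0.349  0.937 -0.002]
 [ 0.    -0.002 -1.   ]]
shift [ 0.6049 -1.5379  0.3245] turn [ 3.000e-04 -5.000e-04 -3.977e-01] mm [ 242.  -615.1  129.8] deg 71.6 rows 16.2
shift [ 0.6049 -1.5379  0.3245] turn [6.000e-04 3.000e-04 6.023e-01] mm [ 242.  -615.1  129.8] deg 108.4 rows 16.2
shift [ 0.6049 -1.5379  0.3245] turn [ 2.000e-04 -6.000e-04 -4.743e-01] mm [ 242.  -615.1  129.8] deg 85.4 rows 16.2
shift [ 0.6049 -1.5379  0.3245] turn [6.000e-04 2.000e-04 5.257e-01] mm [ 242.  -615.1  129.8] deg 94.6 rows 16.2
cam in tool [ 0.06926058  0.0001914  -0.14379304] [-0.27695241  0.00107782  0.96088303] [[406.77112438   0.         323.30065064]
 [  0.         406.77112438 244.75351923]
 [  0.           0.           1.        ]]
```

Call:
jog_arm([
  [-1, [0.35, -0.77, 0.09], [0, 0, -0.237]],
  [-1, [0.35, -0.77, 0.09], [0, 0, -0.237]],
  [-1, [0.35, -0.77, 0.09], [0, 0, -0.237]],
  [-1, [0.35, -0.77, 0.09], [0, 0, -0.237]],
  [-1, [0.35, -0.77, 0.09], [0, 0, -0.237]],
  [-1, [0.35, -0.77, 0.09], [0, 0, -0.237]],
  [-1, [0.35, -0.77, 0.09], [0, 0, -0.237]],
  [-1, [0.35, -0.77, 0.09], [0, 0, -0.237]],
  [-1, [0.35, -0.77, 0.09], [0, 0, -0.237]],
])

```text
t: 0.85
tool_pos: [0.3603, 0.2733, 0.2679]
tool_rot: [1.65, 2.67, -0.0]
contact_force: [-0.2, 0.3, -0.6]
opening: 0.0855
grip_force: 0.0
```

Call:
jog_arm([
  [-1, [0.35, -0.77, 0.09], [0, 0, -0.237]],
  [-1, [0.35, -0.77, 0.09], [0, 0, -0.237]],
  [-1, [0.35, -0.77, 0.09], [0, 0, -0.237]],
  [-1, [0.35, -0.77, 0.09], [0, 0, -0.237]],
  [-1, [0.35, -0.77, 0.09], [0, 0, -0.237]],
  [-1, [0.35, -0.77, 0.09], [0, 0, -0.237]],
  [-1, [0.35, -0.77, 0.09], [0, 0, -0.237]],
  [-1, [0.35, -0.77, 0.09], [0, 0, -0.237]],
  [-1, [0.35, -0.77, 0.09], [0, 0, -0.237]],
  [-1, [0.35, -0.77, 0.09], [0, 0, -0.237]],
  [-1, [0.35, -0.77, 0.09], [0, 0, -0.237]],
])

```text
t: 1.77
tool_pos: [0.498, -0.0299, 0.3026]
tool_rot: [-2.504, -1.894, 0.001]
contact_force: [0.3, 0.1, -0.6]
opening: 0.0856
grip_force: 0.0
```

```bash
python3 - <<'E'
from mv import *
import json
c=ctrl.get_calibration('wrist');o=ctrl.get_obs()
save('wrist','w1.png')
json.dump({k:np.array(v).tolist() for k,v in c.items()},open('w1.json','w'))
print(o['t'],o['tool_pos'],o['q'].round(2) if hasattr(o['q'],'round') else o['q'])
E
```

```text
1.7667 [ 0.49799604 -0.02991502  0.30262441] [-0.21 -0.29  1.81  0.    1.62  0.07]
```

View pics/w1.png

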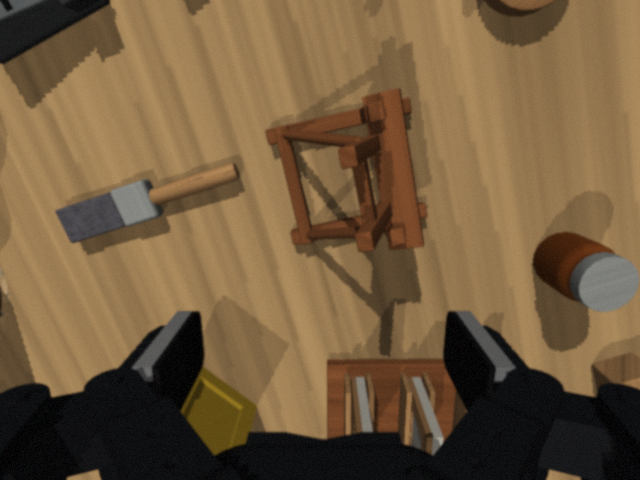

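```bash
cat > go2.py <<'E'
from fit import *
import fit,h,json
w={k:np.array(v) for k,v in json.load(open('w1.json')).items()}
g=ctrl.get_calibration
class C: 
    get_calibration=staticmethod(lambda n:w if n=='wrist' else g(n))
h.ctrl=C
es,e=fit.fit([('wrist',rest(.023,.07,0),(400,89)),('wrist',rest(.023,-.07,0),(423,245)),('top',rest(.023,.07,0),(290,208.7)),('top',rest(.023,-.07,0),(368.5,211.5)),('top',rest(0,.037,.095),(305.5,232.5)),('top',rest(0,-.037,.095),(352,233)),('scene',rest(.023,-.07,0),(271.7,236.7))],[.56,-.02,0]);print('easel',es,e.tolist())
np.save('es.npy',es)
def r(n,f,x,y,w=100,h=75,s=4):
    i=cv2.imread(f)
    o=cv2.resize(i[y:y+h,x:x+w],None,fx=s,fy=s,interpolation=cv2.INTER_CUBIC)
    def box(p,X,Y,Z,f=lambda *a:a,col=(0,255,0)):
        P=[W(p,f(a,b,c))[0] for a in X for b in Y for c in Z]
        q=((proj(n,P)-(x,y)+.5)*s).astype(int)
        for i in range(8):
            for k in (1,2,4):
                if not i&k: cv2.line(o,tuple(map(int,q[i])),tuple(map(int,q[i|k])),col,1)
    box(es,(0,.023),(-.07,.07),(-.001,0),rest);
    for y0 in(-.03,.03): box(es,(-.001,0),(y0-.007,y0+.007),(0,.095),rest,(255,0,255))
    return o
cv2.imwrite('pics/m4.png',np.hstack([r('wrist','pics/raw_w1.png',320,80,100,175,3.2),np.vstack([r('top','pics/raw_t1.png',280,195,100,70),r('scene','pics/raw_s1.png',260,195,100,70)])]))
E
sed -i 's/np.hstack(\[r(.wrist.,.pics\/raw_w1.png.,320,80,100,175,3.2)/np.hstack([r("wrist","pics\/raw_w1.png",325,80,112,175,3.2)/' go2.py; python3 go2.py
```

```text
easel [ 0.5597418  -0.01695676 -0.06627386] [[-1.7, -1.0], [-0.7, 1.9], [0.1, -0.5], [0.4, -0.6], [-0.3, -1.9], [-0.6, -0.7], [-1.6, -0.1]]
```

View pics/m4.png

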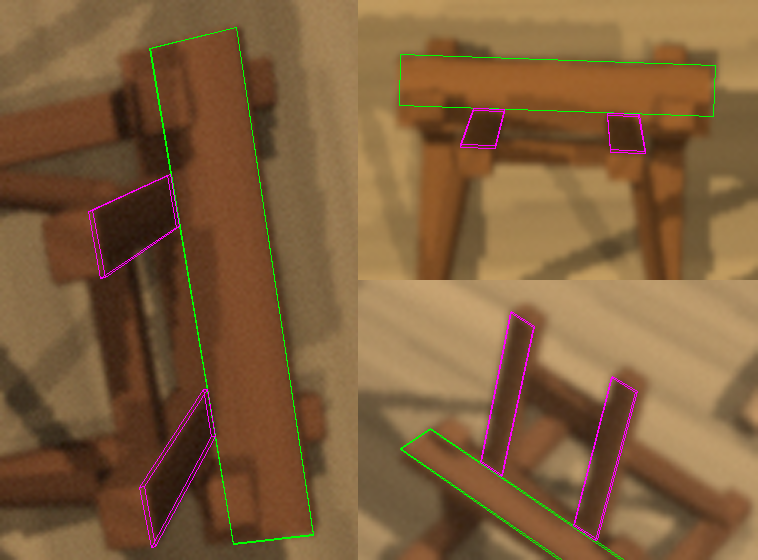

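```bash
python3 - <<'E'
from mv import *
y=-.276;Rt=pose([np.cos(y),np.sin(y),0],[0,0,-1])
delta([.464,-.2995,.240],Rt)
E
```

```text
shift [-0.0846 -0.6756 -0.1567] turn [-0.0003 -0.0004 -0.0006] mm [ -33.8 -270.2  -62.7] deg 0.1 rows 6.7
```

Call:
jog_arm([
  [-1, [-0.0846, -0.6756, -0.157], [0, 0, 0]],
  [-1, [-0.0846, -0.6756, -0.157], [0, 0, 0]],
  [-1, [-0.0846, -0.6756, -0.157], [0, 0, 0]],
  [-1, [-0.0846, -0.6756, -0.157], [0, 0, 0]],
  [-1, [-0.0846, -0.6756, -0.157], [0, 0, 0]],
  [-1, [-0.0846, -0.6756, -0.157], [0, 0, 0]],
  [-1, [-0.0846, -0.6756, -0.157], [0, 0, 0]],
  [-1, [-0.0846, -0.6756, -0.157], [0, 0, 0]],
  [-1, [-0.0846, -0.6756, -0.157], [0, 0, 0]],
  [-1, [-0.0846, -0.6756, -0.157], [0, 0, 0]],
])

```text
t: 2.65
tool_pos: [0.4649, -0.2988, 0.2406]
tool_rot: [-2.503, -1.898, -0.001]
contact_force: [0.6, -0.8, 0.2]
opening: 0.0853
grip_force: 0.0
```

```bash
python3 - <<'E'
from mv import *
y=-.276;Rt=pose([np.cos(y),np.sin(y),0],[0,0,-1])
delta([.464,-.2995,.132],Rt)
import json
w=ctrl.get_calibration('wrist');save('wrist','w2.png')
im=cv2.imread('pics/w2.png')
c,s=np.cos(-.274),np.sin(-.274)
P=[[.4642+c*a-s*b,-.2996+s*a+c*b,.165] for a,b in[(-.008,-.05),(-.008,.05),(.008,.05),(.008,-.05)]]
E=np.array(w['extrinsics']);q=cv2.projectPoints(np.array(P),cv2.Rodrigues(E[:3,:3])[0],E[:3,3],np.array(w['K']),np.array(w['dist_coeffs']))[0]
cv2.polylines(im,[q.astype(int)],True,(0,255,0),1);cv2.imwrite('pics/w2.png',im)
E
```

```text
shift [-0.0024 -0.0017 -0.2714] turn [-0.0002  0.0001 -0.0009] mm [  -0.9   -0.7 -108.6] deg 0.2 rows 2.6
```

View pics/w2.png

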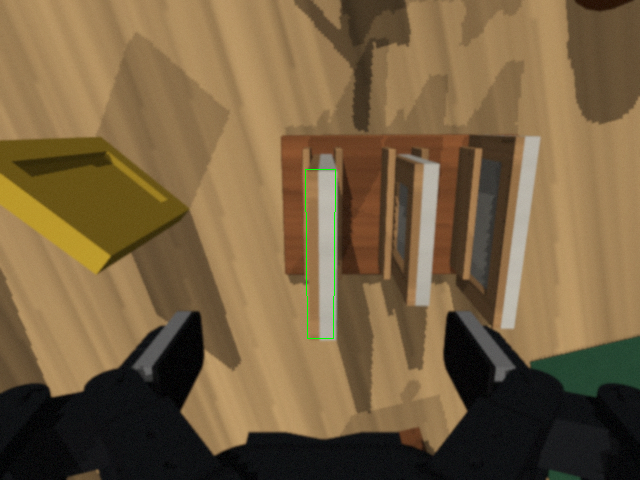

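The wrist view shows the tall picture's top edge at (306–336, 168–340), inside the predicted outline. The fingers straddle it evenly and the wide and square pictures are clear to the right.

Call:
jog_arm([
  [-1, [0, -0.001, -0.07], [0, 0, 0]],
  [-1, [0, -0.001, -0.14], [0, 0, 0]],
  [-1, [0, -0.001, -0.21], [0, 0, 0]],
  [-1, [0, -0.001, -0.27], [0, 0, 0]],
  [-1, [0, -0.001, -0.27], [0, 0, 0]],
  [0.2, [0, -0.001, -0.27], [0, 0, 0]],
  [1, [0, -0.001, -0.27], [0, 0, 0]],
  [1, [0, -0.001, -0.27], [0, 0, 0]],
  [1, [0, -0.001, -0.27], [0, 0, 0]],
  [1, [0, -0.001, -0.27], [0, 0, 0]],
  [1, [0, -0.001, -0.27], [0, 0, 0]],
  [1, [0, -0.001, -0.27], [0, 0, 0]],
], squeeze=40)

```text
t: 3.7
tool_pos: [0.4649, -0.3016, 0.1339]
tool_rot: [2.504, 1.895, 0.0]
contact_force: [-0.2, 0.7, 3.9]
opening: 0.0154
grip_force: 40.1
```

Call:
jog_arm([
  [1, [0, 0, 0], [0, 0, 0]],
  [1, [0, 0, 0], [0, 0, 0]],
  [1, [0, 0, 0], [0, 0, 0]],
  [1, [0, 0, 0], [0, 0, 0]],
  [1, [0, 0, 0], [0, 0, 0]],
  [1, [0, 0, 0], [0, 0, 0]],
])

```text
t: 4.2
tool_pos: [0.4649, -0.3016, 0.1339]
tool_rot: [2.504, 1.895, 0.0]
contact_force: [-0.9, 0.9, 5.0]
opening: 0.0156
grip_force: 40.3
```

Call:
jog_arm([
  [1, [0, 0, 0.03], [0, 0, 0]],
  [1, [0, 0, 0.08], [0, 0, 0]],
  [1, [0, 0, 0.14], [0, 0, 0]],
  [1, [0, 0, 0.2], [0, 0, 0]],
  [1, [0, 0, 0.27], [0, 0, 0]],
  [1, [0, 0, 0.35], [0, 0, 0]],
  [1, [0, 0, 0.43], [0, 0, 0]],
  [1, [0, 0, 0.5], [0, 0, 0]],
  [1, [0, 0, 0.5], [0, 0, 0]],
  [1, [0, 0, 0.5], [0, 0, 0]],
  [1, [0, 0, 0.5], [0, 0, 0]],
])

```text
t: 5.12
tool_pos: [0.464, -0.3007, 0.3312]
tool_rot: [-2.504, -1.895, 0.001]
contact_force: [0.3, 0.4, -2.6]
opening: 0.0157
grip_force: 39.5
```

```bash
cat > tgt.py <<'E'
from mv import *
es=np.load('es.npy');yaw=es[2]
c3,s3=np.cos(.3),np.sin(.3);c,s=np.cos(yaw),np.sin(yaw)
X=np.array([c*c3,s*c3,s3]);Y=np.array([-s,c,0]);Z=np.array([-s3*c,-s3*s,c3])
O=np.array([es[0],es[1],.08])
Rt=pose(X,-Z)
def tcp(x,y,z,grip_h): return O+X*x+Y*y+Z*(z+grip_h)   # picture origin at rest coords x,y,z ; TCP grip_h above bottom
E
python3 - <<'E'
from tgt import *
o=ctrl.get_obs();print(o['t'],o['tool_pos'],o['opening'],o['contact_force'])
# picture in hand as predicted: bottom is .1339-.015 below TCP
gh=.1339-.015
delta(tcp(.014,0.00,.120,gh),Rt);print(tcp(.014,0,.12,gh))
E
```

```text
5.1167 [ 0.46402667 -0.30067373  0.33115975] 0.01571876190958381 [ 0.33768704  0.4464888  -2.62288941]
shift [ 0.0965  0.7188 -0.047 ] turn [-0.0166 -0.0948  0.0659] mm [ 38.6 287.5 -18.8] deg 21.0 rows 7.0
[ 0.50264236 -0.01316701  0.31236717]
```

Call:
jog_arm([
  [1, [0.02, 0.08, 0], [-0.0166, -0.0948, 0.066]],
  [1, [0.04, 0.18, 0], [-0.0166, -0.0948, 0.066]],
  [1, [0.06, 0.28, 0], [-0.0166, -0.0948, 0.066]],
  [1, [0.0965, 0.38, 0], [-0.0166, -0.0948, 0.066]],
  [1, [0.0965, 0.48, 0], [-0.0166, -0.0948, 0.066]],
  [1, [0.0965, 0.57, 0], [-0.0166, -0.0948, 0.066]],
  [1, [0.0965, 0.65, -0.02], [-0.0166, -0.0948, 0.066]],
  [1, [0.0965, 0.7, -0.047], [-0.0166, -0.0948, 0.066]],
  [1, [0.0965, 0.7188, -0.047], [-0.0166, -0.0948, 0.066]],
  [1, [0.0965, 0.7188, -0.047], [-0.0166, -0.0948, 0.066]],
  [1, [0.0965, 0.7188, -0.047], [-0.0166, -0.0948, 0.066]],
  [1, [0.0965, 0.7188, -0.047], [-0.0166, -0.0948, 0.066]],
])

```text
t: 6.12
tool_pos: [0.5031, -0.0146, 0.3134]
tool_rot: [2.123, 1.984, 0.3]
contact_force: [-0.3, 0.1, -0.4]
opening: 0.0157
grip_force: 40.2
```

```bash
cat > look.py <<'E'
from tgt import *
import sys
def look(f,gh=.1189,yo=0,s=3,reg=(220,120,190,190),reg2=(270,180,130,130)):
    o=ctrl.get_obs();Rc=R.from_rotvec(o['tool_rot']);T=Rc.as_matrix();print(o['t'],o['tool_pos'].round(4))
    print('tool err deg',np.degrees((Rt*Rc.inv()).as_rotvec()).round(2))
    org=o['tool_pos']+T[:,2]*gh-T[:,0]*yo
    print('picture origin in rest (mm)',(np.array([X,Y,Z])@(org-O)*1e3).round(1))
    P=[org+T[:,1]*a+T[:,0]*b-T[:,2]*c for a in(-.008,.008) for b in(-.05,.05) for c in(0,.15)]
    out=[]
    for n,(x,y,w,h) in(('scene',reg),('top',reg2)):
        im=ctrl.get_image(n)[y:y+h,x:x+w,::-1];k=570/h
        im=cv2.resize(im,None,fx=k,fy=k,interpolation=cv2.INTER_CUBIC)
        q=((proj(n,P)-(x,y)+.5)*k).astype(int)
        for i in range(8):
            for b in(1,2,4):
                if not i&b: cv2.line(im,tuple(map(int,q[i])),tuple(map(int,q[i|b])),(0,255,0),1)
        out.append(im[:,:398])
    cv2.imwrite('pics/'+f,np.hstack(out))
E
python3 -c "
from look import *
look('l1.png',reg=(230,90,133,190),reg2=(270,180,110,158))"
```

```text
6.1167 [ 0.5031 -0.0146  0.3134]
tool err deg [0.08 0.06 0.08]
picture origin in rest (mm) [ 14.9  -1.5 120.8]
```

View pics/l1.png

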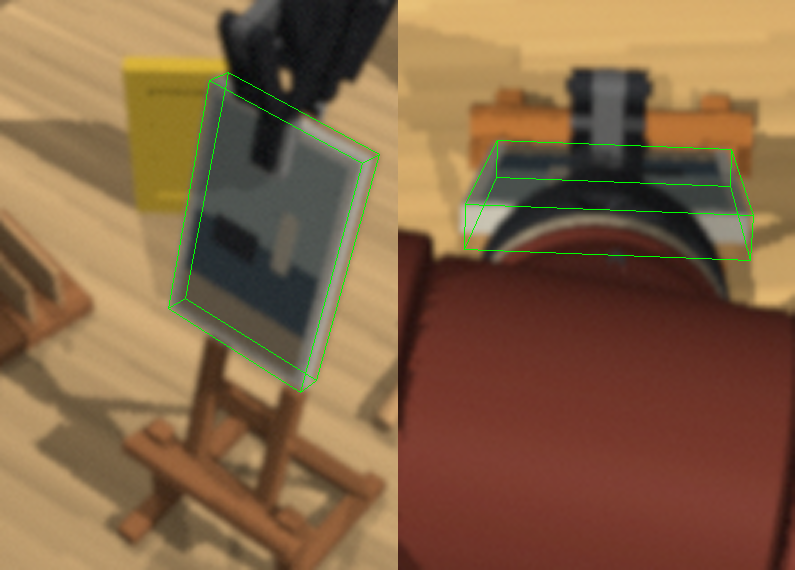

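The picture is upright in the gripper, painted side to the camera, and sits about 1.5 mm towards +y of the model outline. That puts it nearly central over the easel. Next I lower it along the lean.

Call:
jog_arm([
  [1, [0.01, -0.0007, -0.033], [0, 0, 0]],
  [1, [0.024, -0.0016, -0.079], [0, 0, 0]],
  [1, [0.04, -0.0027, -0.131], [0, 0, 0]],
  [1, [0.056, -0.0037, -0.183], [0, 0, 0]],
  [1, [0.071, -0.0047, -0.229], [0, 0, 0]],
  [1, [0.081, -0.0054, -0.262], [0, 0, 0]],
  [1, [0.081, -0.0054, -0.262], [0, 0, 0]],
  [1, [0.081, -0.0054, -0.262], [0, 0, 0]],
  [1, [0.081, -0.0054, -0.262], [0, 0, 0]],
])

```text
t: 6.97
tool_pos: [0.536, -0.0164, 0.2104]
tool_rot: [2.121, 1.983, 0.302]
contact_force: [0.2, 0.3, -1.3]
opening: 0.0156
grip_force: 40.2
```

```bash
cat > st.py <<'E'
from tgt import *
o=ctrl.get_obs();Rc=R.from_rotvec(o['tool_rot']);T=Rc.as_matrix();M=np.array([X,Y,Z])
org=o['tool_pos']+T[:,2]*.1189+T[:,0]*.0016
print(round(o['t'],2),'origin in rest mm',(M@(org-O)*1e3).round(1),'force rest',(M@o['contact_force']).round(1),'deg',np.degrees((Rt*Rc.inv()).as_rotvec()).round(2),'torque',(M@o['wrist_torque']).round(2))
print('1mm x,y,z scaled',(X*.0025).round(5),(Y*.0025).round(5),(Z*.0025).round(5))
E
python3 st.py
```

```text
6.97 origin in rest mm [16.3  0.5 12.7] force rest [-0.2  0.3 -1.3] deg [0.07 0.2  0.06] torque [ 0.07  0.2  -0.01]
1mm x,y,z scaled [ 0.00238 -0.00016  0.00074] [0.00017 0.00249 0.     ] [-7.40e-04  5.00e-05  2.39e-03]
```

Call:
jog_arm([
  [1, [-0.004, 0, -0.013], [0, 0, 0]],
  [1, [-0.0076, 0, -0.026], [0, 0, 0]],
  [1, [-0.0076, 0, -0.026], [0, 0, 0]],
  [1, [-0.0076, 0, -0.026], [0, 0, 0]],
])

```text
t: 7.3
tool_pos: [0.532, -0.0156, 0.1983]
tool_rot: [2.122, 1.986, 0.301]
contact_force: [0.8, -0.7, -2.6]
opening: 0.0154
grip_force: 40.1
```

```bash
python3 st.py
```

```text
7.3 origin in rest mm [8.6 1.  2.3] force rest [ 0.  -0.6 -2.7] deg [0.05 0.08 0.  ] torque [-0.01  0.21  0.02]
1mm x,y,z scaled [ 0.00238 -0.00016  0.00074] [0.00017 0.00249 0.     ] [-7.40e-04  5.00e-05  2.39e-03]
```

Call:
jog_arm([
  [1, [0.0007, -0.001, -0.0024], [0, 0, 0]],
  [1, [0.0012, -0.001, -0.0042], [0, 0, 0]],
  [1, [0.0012, -0.001, -0.0042], [0, 0, 0]],
])

```text
t: 7.55
tool_pos: [0.5329, -0.016, 0.1968]
tool_rot: [2.121, 1.985, 0.301]
contact_force: [0.2, -0.3, -2.2]
opening: 0.0155
grip_force: 40.1
```

```bash
python3 st.py
```

```text
7.55 origin in rest mm [9.1 0.6 0.6] force rest [-0.4 -0.3 -2.1] deg [ 0.05  0.1  -0.  ] torque [ 0.01  0.27 -0.09]
1mm x,y,z scaled [ 0.00238 -0.00016  0.00074] [0.00017 0.00249 0.     ] [-7.40e-04  5.00e-05  2.39e-03]
```

Still hanging free. I keep lowering in 1 mm steps until it touches.

Call:
jog_arm([
  [1, [0.0007, 0, -0.0024], [0, 0, 0]],
  [1, [0.0007, 0, -0.0024], [0, 0, 0]],
])

```text
t: 7.72
tool_pos: [0.5334, -0.0161, 0.1966]
tool_rot: [2.121, 1.985, 0.301]
contact_force: [-2.4, 0.3, 1.3]
opening: 0.0157
grip_force: 40.8
```

Call:
jog_arm([
  [1, [0.0007, 0, -0.0024], [0, 0, 0]],
  [1, [0.0007, 0, -0.0024], [0, 0, 0]],
])

```text
t: 7.88
tool_pos: [0.5337, -0.0163, 0.1967]
tool_rot: [2.12, 1.985, 0.301]
contact_force: [-6.0, -0.9, 7.5]
opening: 0.0161
grip_force: 41.6
```

```bash
python3 st.py
```

```text
7.88 origin in rest mm [9.9 0.4 0.2] force rest [-3.4 -1.3  8.9] deg [ 0.09  0.13 -0.01] torque [-0.04  1.08  0.08]
1mm x,y,z scaled [ 0.00238 -0.00016  0.00074] [0.00017 0.00249 0.     ] [-7.40e-04  5.00e-05  2.39e-03]
```

Call:
jog_arm([
  [1, [-0.001, 0, 0.0024], [0, 0, 0]],
  [1, [-0.0034, 0, 0.0017], [0, 0, 0]],
  [1, [-0.0034, 0, 0.0017], [0, 0, 0]],
])

```text
t: 8.13
tool_pos: [0.5328, -0.0161, 0.1964]
tool_rot: [2.12, 1.984, 0.303]
contact_force: [-0.0, 0.4, 3.7]
opening: 0.0155
grip_force: 40.7
```

```bash
python3 st.py
```

```text
8.13 origin in rest mm [9.2 0.5 0.3] force rest [1.1 0.4 3.5] deg [0.06 0.25 0.01] torque [ 0.04 -0.13 -0.04]
1mm x,y,z scaled [ 0.00238 -0.00016  0.00074] [0.00017 0.00249 0.     ] [-7.40e-04  5.00e-05  2.39e-03]
```

Call:
jog_arm([
  [1, [-0.0024, 0, -0.0007], [0, 0, 0]],
  [1, [-0.0024, 0, -0.0007], [0, 0, 0]],
])

```text
t: 8.3
tool_pos: [0.5317, -0.0161, 0.1961]
tool_rot: [2.12, 1.984, 0.303]
contact_force: [0.9, 0.5, 3.0]
opening: 0.0155
grip_force: 40.8
```

```bash
python3 st.py
```

```text
8.3 origin in rest mm [8.  0.5 0.3] force rest [1.8 0.5 2.6] deg [0.06 0.22 0.01] torque [ 0.03 -0.31 -0.05]
1mm x,y,z scaled [ 0.00238 -0.00016  0.00074] [0.00017 0.00249 0.     ] [-7.40e-04  5.00e-05  2.39e-03]
```

Call:
jog_arm([
  [1, [-0.002, 0, -0.0006], [0, 0, 0]],
  [1, [-0.002, 0, -0.0006], [0, 0, 0]],
])

```text
t: 8.47
tool_pos: [0.5313, -0.0161, 0.196]
tool_rot: [2.119, 1.984, 0.304]
contact_force: [3.4, 0.0, 2.5]
opening: 0.0154
grip_force: 40.5
```

```bash
python3 st.py
```

```text
8.47 origin in rest mm [7.7 0.5 0.3] force rest [3.9 0.3 1.4] deg [ 0.07  0.29 -0.01] torque [ 0.19 -0.8   0.03]
1mm x,y,z scaled [ 0.00238 -0.00016  0.00074] [0.00017 0.00249 0.     ] [-7.40e-04  5.00e-05  2.39e-03]
```

Call:
jog_arm([
  [1, [-0.002, 0, -0.0006], [0, 0, 0]],
  [1, [-0.002, 0, -0.0006], [0, 0, 0]],
])

```text
t: 8.63
tool_pos: [0.5311, -0.0161, 0.1959]
tool_rot: [2.118, 1.983, 0.306]
contact_force: [7.4, 0.3, 0.5]
opening: 0.0154
grip_force: 40.3
```

```bash
python3 st.py
```

```text
8.63 origin in rest mm [7.8 0.5 0.3] force rest [ 7.2  0.7 -1.7] deg [ 0.07  0.4  -0.01] torque [ 0.18 -1.35  0.13]
1mm x,y,z scaled [ 0.00238 -0.00016  0.00074] [0.00017 0.00249 0.     ] [-7.40e-04  5.00e-05  2.39e-03]
```

Call:
jog_arm([
  [1, [0.0014, 0, -0.0015], [0, 0, 0]],
  [1, [0.0014, 0, -0.0015], [0, 0, 0]],
  [0.6, [0.0014, 0, -0.0015], [0, 0, 0]],
  [0.5, [0.0014, 0, -0.0015], [0, 0, 0]],
  [0.4, [0.0014, 0, -0.0015], [0, 0, 0]],
  [0.3, [0.0014, 0, -0.0015], [0, 0, 0]],
  [0.2, [0.0014, 0, -0.0015], [0, 0, 0]],
  [0.1, [0.0014, 0, -0.0015], [0, 0, 0]],
  [0, [0.0014, 0, -0.0015], [0, 0, 0]],
  [-0.1, [0.0014, 0, -0.0015], [0, 0, 0]],
  [-0.1, [0.0014, 0, -0.0015], [0, 0, 0]],
], squeeze=20)

```text
t: 9.55
tool_pos: [0.53, -0.0161, 0.1941]
tool_rot: [2.122, 1.986, 0.301]
contact_force: [0.3, 0.7, -0.1]
opening: 0.0471
grip_force: 0.0
```

```bash
python3 st.py
```

```text
9.55 origin in rest mm [ 5.5  0.4 -1.1] force rest [ 0.2  0.7 -0.2] deg [0.05 0.08 0.  ] torque [-0.04  0.14  0.02]
1mm x,y,z scaled [ 0.00238 -0.00016  0.00074] [0.00017 0.00249 0.     ] [-7.40e-04  5.00e-05  2.39e-03]
```

Call:
jog_arm([
  [-0.1, [-0.0055, 0, 0.018], [0, 0, 0]],
  [-0.1, [-0.015, 0.001, 0.048], [0, 0, 0]],
  [-0.1, [-0.03, 0.002, 0.097], [0, 0, 0]],
  [-0.1, [-0.047, 0.003, 0.152], [0, 0, 0]],
  [-0.1, [-0.0665, 0.0045, 0.215], [0, 0, 0]],
  [0.5, [-0.09, 0.006, 0.29], [0, 0, 0]],
  [1, [-0.12, 0.1, 0.29], [0, 0, 0]],
  [1, [-0.15, 0.2, 0.29], [0, 0, 0]],
  [1, [-0.18, 0.3, 0.29], [0, 0, 0]],
  [1, [-0.21, 0.4, 0.29], [0, 0, 0]],
  [1, [-0.21, 0.4, 0.29], [0, 0, 0]],
])

```text
t: 10.47
tool_pos: [0.4436, 0.1505, 0.3113]
tool_rot: [2.113, 1.998, 0.307]
contact_force: [-0.4, 0.1, -0.7]
opening: -0.0
grip_force: 0.0
```

```bash
python3 - <<'E'
from tgt import *
out=[]
P=[O+X*a+Y*b+Z*c for a in(0,.016) for b in(-.05,.05) for c in(0,.15)]
for n,(x,y,w,h) in(('scene',(230,140,120,170)),('top',(270,185,120,170))):
    im=ctrl.get_image(n)[y:y+h,x:x+w,::-1];k=3.3
    im=cv2.resize(im,None,fx=k,fy=k,interpolation=cv2.INTER_CUBIC)
    q=((proj(n,P)-(x,y)+.5)*k).astype(int)
    for i in range(8):
        for b in(1,2,4):
            if not i&b: cv2.line(im,tuple(map(int,q[i])),tuple(map(int,q[i|b])),(0,255,0),1)
    out.append(im)
cv2.imwrite('pics/l2.png',np.hstack(out))
c,s=np.cos(.0907),np.sin(.0907)
Rd=pose([-s,c,0],[0,0,-1])
for sg in(1,-1): delta([.440,.265,.09],pose([-s*sg,c*sg,0],[0,0,-1]))
delta([.440,.265,.09],pose([c,s,0],[0,0,-1]))
print(ctrl.get_obs()['q'])
E
```

```text
shift [-0.0136  0.2983 -0.5524] turn [-0.0782  0.0764  0.5438] mm [  -5.5  119.3 -221. ] deg 99.8 rows 13.9
shift [-0.0136  0.2983 -0.5524] turn [ 0.0733  0.075  -0.4479] mm [  -5.5  119.3 -221. ] deg 82.8 rows 11.6
shift [-0.0136  0.2983 -0.5524] turn [-0.0011  0.0965  0.048 ] mm [  -5.5  119.3 -221. ] deg 19.4 rows 6.0
[ 0.20485591 -0.57437165  2.01905677 -0.08055524  1.40490057  0.2678795 ]
```

View pics/l2.png

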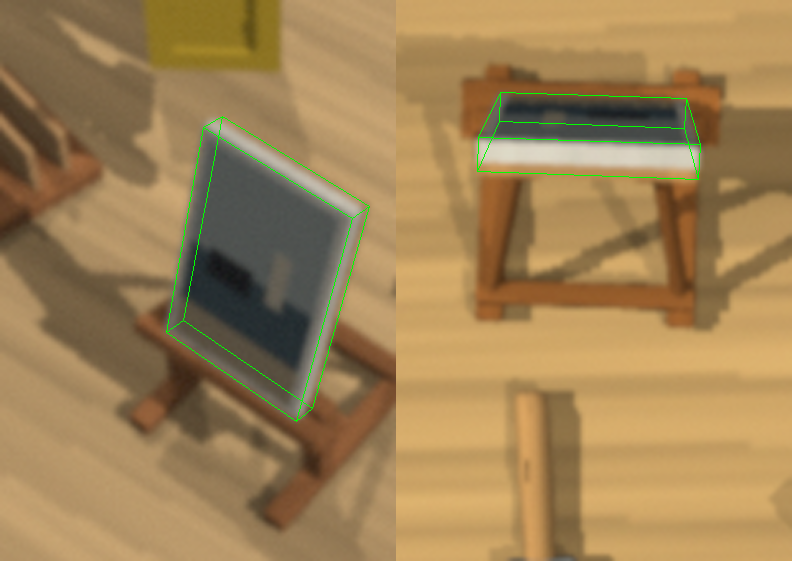

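The picture stands right on the ideal outline in both views: scene corners (204,127), (370,208) and (297,420), and the top edge in the top view at (478–700,155). Now the pedal.

Call:
jog_arm([
  [1, [-0.008, 0.1, -0.1], [-0.001, 0.0965, 0.048]],
  [1, [-0.01, 0.2, -0.2], [-0.001, 0.0965, 0.048]],
  [1, [-0.0136, 0.2983, -0.3], [-0.001, 0.0965, 0.048]],
  [1, [-0.0136, 0.2983, -0.4], [-0.001, 0.0965, 0.048]],
  [1, [-0.0136, 0.2983, -0.49], [-0.001, 0.0965, 0.048]],
  [1, [-0.0136, 0.2983, -0.5524], [-0.001, 0.0965, 0.048]],
  [1, [-0.0136, 0.2983, -0.5524], [-0.001, 0.0965, 0.048]],
  [1, [-0.0136, 0.2983, -0.5524], [-0.001, 0.0965, 0.048]],
  [1, [-0.0136, 0.2983, -0.5524], [-0.001, 0.0965, 0.048]],
  [1, [-0.0136, 0.2983, -0.5524], [-0.001, 0.0965, 0.048]],
])

```text
t: 11.4
tool_pos: [0.4432, 0.2632, 0.0926]
tool_rot: [2.124, 2.311, 0.005]
contact_force: [0.4, -0.1, 1.6]
opening: -0.0
grip_force: 0.0
```

```bash
python3 - <<'E'
from mv import *
c,s=np.cos(.0907),np.sin(.0907)
delta([.440,.265,.055],pose([c,s,0],[0,0,-1]));delta([.440,.265,.036],pose([c,s,0],[0,0,-1]))
E
```

```text
shift [-0.0081  0.0045 -0.0941] turn [-0.0003  0.0013  0.002 ] mm [ -3.2   1.8 -37.6] deg 0.4 rows 0.9
shift [-0.0081  0.0045 -0.1416] turn [-0.0003  0.0013  0.002 ] mm [ -3.2   1.8 -56.6] deg 0.4 rows 1.4
```

Call:
jog_arm([
  [1, [-0.007, 0.004, -0.03], [0, 0, 0]],
  [1, [-0.007, 0.004, -0.06], [0, 0, 0]],
  [1, [-0.007, 0.004, -0.085], [0, 0, 0]],
  [1, [-0.007, 0.004, -0.1], [0, 0, 0]],
  [1, [-0.007, 0.004, -0.115], [0, 0, 0]],
  [1, [-0.007, 0.004, -0.13], [0, 0, 0]],
  [1, [-0.007, 0.004, -0.14], [0, 0, 0]],
  [1, [-0.007, 0.004, -0.14], [0, 0, 0]],
])

```text
t: 12.07
tool_pos: [0.4372, 0.2649, 0.0328]
tool_rot: [-2.123, -2.314, 0.005]
contact_force: [-4.6, -1.5, 8.0]
opening: 0.0
grip_force: 3.8
```

Call:
jog_arm([
  [1, [0, 0, -0.005], [0, 0, 0]],
  [1, [0, 0, -0.005], [0, 0, 0]],
])

```text
t: 12.23
tool_pos: [0.4374, 0.265, 0.032]
tool_rot: [-2.123, -2.314, 0.005]
contact_force: [-5.2, -1.9, 8.7]
opening: -0.0001
grip_force: 4.4
```

Call:
jog_arm([
  [1, [0, 0, -0.004], [0, 0, 0]],
  [1, [0, 0, -0.004], [0, 0, 0]],
])

```text
t: 12.4
tool_pos: [0.4375, 0.265, 0.0316]
tool_rot: [-2.123, -2.314, 0.007]
contact_force: [-9.4, -2.4, 17.9]
opening: -0.0002
grip_force: 8.8
```

Call:
jog_arm([
  [1, [0, 0, -0.002], [0, 0, 0]],
  [1, [0, 0, -0.002], [0, 0, 0]],
  [1, [0, 0, -0.002], [0, 0, 0]],
])

```text
t: 12.65
tool_pos: [0.4376, 0.265, 0.0315]
tool_rot: [-2.122, -2.314, 0.007]
contact_force: [-11.7, -5.0, 22.5]
opening: -0.0
grip_force: 11.1
```

Call:
jog_arm([
  [1, [0, 0, 0.02], [0, 0, 0]],
  [1, [0, 0, 0.045], [0, 0, 0]],
  [1, [0, 0, 0.08], [0, 0, 0]],
  [1, [0, 0, 0.15], [0, 0, 0]],
  [1, [0, 0, 0.25], [0, 0, 0]],
  [1, [0, 0, 0.35], [0, 0, 0]],
  [1, [0, 0, 0.35], [0, 0, 0]],
  [1, [0, 0, 0.35], [0, 0, 0]],
])

```text
t: 13.32
tool_pos: [0.4399, 0.2658, 0.1724]
tool_rot: [2.122, 2.313, 0.008]
contact_force: [-1.1, 0.0, -0.5]
opening: 0.0001
grip_force: 0.0
```

```bash
python3 - <<'E'
from tgt import *
# compare easel + switch regions with earlier images numerically
i=ctrl.get_image('scene');p=cv2.imread('pics/raw_s1.png')[:,:,::-1]
for n,(x,y,w,h) in dict(switch=(415,265,70,85),jar=(160,255,55,55),tape=(280,345,65,65),otherpics=(150,150,70,80)).items():
    print(n,np.abs(i[y:y+h,x:x+w].astype(int)-p[y:y+h,x:x+w]).mean().round(1))
E
```

```text
switch 7.2
jar 9.2
tape 8.8
otherpics 11.3
```

```bash
python3 -c "
from h import *
save('scene','f.png')"
```

```text
(no output)
```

View pics/f.png

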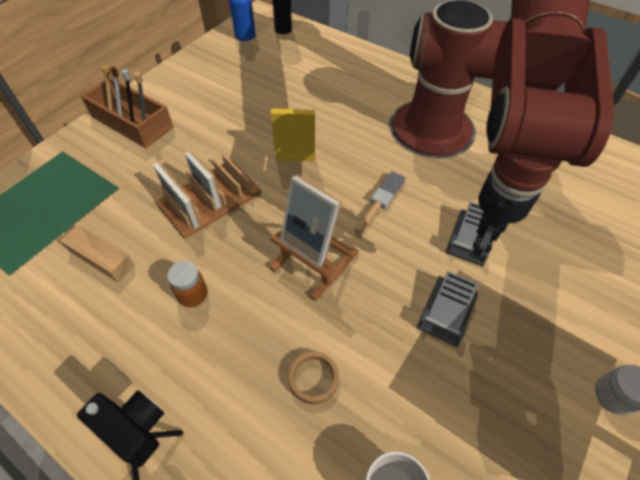

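The tall picture is on the easel at (309,222). The other two are still in the rack, the jar (187,283) and tape (313,377) haven't moved, the pedal is up again, and the arm is clear.

```bash
python3 -c "
from station import ctrl
print(ctrl.finish_job())"
```

```text
the job is handed in; nothing more can be done
None
```

The tall picture stands centred on the easel, painted side to the front, the farther foot switch was pressed to its stop and released, nothing else moved, and the job was handed in at about 13.4 s.

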